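# Hook a plug-in module under its lip and snap it down

### The job

Fit the blue plug-in module into its base: tilt it so that its yellow-marked edge goes in under the yellow lip, then swing it down flat so that its plug enters the socket, and press its white-ridged end down until the red catch has snapped out over it. Let go of it, and leave the other things on the bench where they are.

Things in the scene. Friction and masses are not known exactly. Their poses are not given: they have to be found in the camera images.
- module: Loose blue plate 120 x 84 x 6 mm, 0.2 to 0.4 kg, with a black grip rib on top and a black plug below. Origin: centre of the plate's underside; z up out of its top (plate top z = 6 mm); x along its length towards the end with white ridges. The edge at x = -60 mm, with a yellow strip, is the one to hook under the lip. It starts level on the black rest.
- rib (a point): Middle of the module's grip rib (module x = 0, y = 0, z = 24 mm). The rib is 12 mm thick along x, 52 mm long along y, and stands from z = 6 to z = 42 mm.
- plug (a point): Centre of the lower face of the module's block plug (module x = 25, y = 0, z = -12 mm). The plug is 26 mm (x) by 36 mm (y) and 12 mm deep below the plate.
- ridges (a point): Middle of the white pressing ridges on top of the module (module x = 34, y = 0, z = 6 mm); press here.
- tongue (a point): Middle of the lower edge of the module's hooking end (module x = -60, y = 0, z = 0 mm).
- base: Grey module base fixed to the bench, lip side roughly to the robot's left. Origin: centre of its underside; x from the lip to the tall panel, z up. Pocket: floor z = 22, from near wall x = -61.5 to panel face x = 61.5 mm, y = -44 to 44 mm between side walls 8 mm thick, tops at z = 28. Panel 8 mm thick, up to z = 72 mm; fins behind it to x = 83 mm.
- lip (a point): Middle of the lower edge of the yellow lip's tip (base x = -49.5, y = 0, z = 33 mm). The lip overhangs the pocket from the near wall at x = -61.5 to x = -49.5 mm; underside z = 33, top z = 39 mm; carried at both ends by posts beyond y = -44 and 44 mm that reach to x = -49.5 mm.
- socket (a point): Middle of the mouth of the socket hole in the pocket floor (base x = 25, y = 0, z = 22 mm); the hole is 31 mm (x) by 41 mm (y) and 16 mm deep.
- seat (a point): Centre of the pocket floor (base x = 0, y = 0, z = 22 mm): the seated module's origin belongs here, its axes along the base's; play about 1.5 mm along x and 2 mm along y.
- catch (a joint): Red sprung catch, 30 mm wide, mid-panel: 0 m sprung out, up to 0.010 m pushed back into the panel. Its sloped face stands 6 mm out of the panel at its tip (base z = 30 mm, 1.5 mm above the seated plate), none at z = 45 mm. The module's far edge, pressed down the slope, pushes it back; about 5 to 9 N on the ridges snaps it over.
- rest: Fixed black rest, 130 x 94 mm, with two bars whose tops are 16 mm above the bench; the module starts on it, aligned within about 5 degrees.
- brush: bystander: flux brush 177 mm long lying between base and rest
- grease: bystander: black and yellow bottle 44 mm across, 93 mm tall
- tape: bystander: amber roll of tape, 92 mm, lying flat
- tray: bystander: shallow aluminium tray 109 x 164 x 24 mm
- spool: bystander: black ribbed spool 69 mm across, 58 mm tall
- caliper: bystander: slide caliper 275 mm long
- driver: bystander: red screwdriver 286 mm long
- bottle: bystander: white and blue bottle 64 mm across, 204 mm tall
Mind the look-alikes: they are no part of the job. Of the things like the module, leave any that is turquoise; of the rest the larger one is meant.

How it is judged:
By the outcome, as a careful person would: the job done as asked, in the order asked, and still so for the second after the job is handed in, with the robot touching nothing.
It also fails if it takes over 43 s, if anything falls off the work surface, if the arm or the gripper's body presses on something with over 40 N, if the wrist force passes 120 N, or if a joint passes its speed limit or range.

### The arm

A 7-joint arm with a two-finger parallel gripper is mounted at the origin on a cart in front of the work surface, level with it; the furniture and walls round the work are solid. World frame = base frame: x ahead of the robot, y to its left, z up, the work surface at z = 0. Lengths are in mm, angles in rad, forces in N, time in s.
With the tool pointing down it reaches from about 425 to 950 mm from the base axis. Payload 4.7 kg.
Tool frame: the origin (TCP) lies at the very end of the fingers, on their centre line; the grasp point (between the pads) lies 19 mm behind it; z points along the fingers, y is the line along which they close (so a half turn about z gives the same grasp; the last joint's range is limited). The gripper opens to 85 mm and grips with 20 to 120 N. Pads are 22 mm wide; open, the fingers measure 114 mm over their backs; the gripper's body (76 mm by 85 mm) begins 54 mm behind the grasp point. The pads swing forward as they close: fully open they stand 13 mm farther back than shut.
Start: joints at [-1.257, 0.469, -0.049, 1.532, 0.024, 1.141, -0.082], TCP at [226.845, 635.762, 197.235] pointing down, gripper open.
Joint ranges: [-2.59, 2.59], [-0.33, 1.99], [-1.39, 1.29], [0.1, 2.45], [-1.04, 4.18], [0.21, 1.99], [-2.66, 2.66]. Speed limits (rad/s): [2.57, 2.57, 3.14, 3.14, 3.14, 3.14, 3.14].

### API

Orientations are given as a unit quaternion [w, x, y, z].
In Python, from rig import get_state, snapshot, sign_off gives the robot as it stands.
- The arm moves only by the tool arm_command, never from a script. Its argument "plan" is a list of rows, each a list of 3 entries, a list of its own where there are three numbers: the shift along the tool's x, y, z in cm, then the turn, a rotation vector about the tool's x, y, z in degrees, then the closure, from 0 (fully open) to 1 (shut). A call has 1 to 8 rows; each row shifts and turns the commanded pose from where the row before left it, along the tool's axes as they then stand; what a row does not reach is not made up. A row lasts 1/12 s, in which the tool goes at most 41.7 mm and 7.16 degrees, less where a joint would pass 70% of its speed; a pose out of reach is approached as far as the arm can. A call is refused whole if a number of a shift passes 4.17 or a number of a turn 7.16, either way. A call with a gripper value outside its range is refused whole. The fingers move at their own pace and stop on an object; the grip force is fixed at half the most. Time passes only in rows, so rows that do not move let the fingers close. It gives the time, the measured TCP pose, the force, the opening and the grip force at its end, in the units of the state.
- get_state(): the state, without advancing time (a new reading comes with each control period).
- snapshot(name): name is "side" or "top"; returns a dict with "color" (480x640x3 uint8, red, green, blue), "z_map" (480x640 float32, mm along the optical axis (not along the pixel's ray), 0 where there is no reading), "mtx" (3x3 intrinsics, pixels), "D" ([k1, k2, p1, p2, k3] as OpenCV has them; the pictures are not rectified), "world_to_cam" (4x4, takes a point from world to camera coordinates). Camera axes: x right, y down, z forward; pixel columns grow to the right and rows downward; lengths in mm; the calibration is good to about 2 mm. A picture is of the moment at which its call begins.
- sign_off(): hands the job in; it is judged then, once.
The state is a dict: "time": time; "joints": joint angles; "qd": joint speeds; "joint_torque": joint torques, N m; "tcp_pos": TCP position; "tool_rot": TCP orientation; "wrist_force": force on the tool from outside, world axes, zero at the start; "ft_torque": the same for the moment, N m; "grip_width": finger opening in mm; "finger_force": force on a finger pad.
Only numpy, scipy, OpenCV 4.12 (cv2) and the standard library are available. Lean on these libraries where they do the work, as an engineer would, in place of code of your own. Each camera call takes 0.05 s, during which the arm holds its last target. There are 200 camera calls.

## Working session

There is one attempt and no reset: what is moved stays moved. The work goes in short steps, Python scripts to look and compute and a tool call to move; the robot and the scene stay as the last step left them, time stands still between calls to the robot, and variables do not carry over. Pictures are saved under pics/ and viewed, at most 10 in all, crops included, and the job is handed in when it is done.

Besides the shell and the picture viewer there is one more tool, called after "Call:" in YAML: its name, and indented under it one key for each argument. arm_command: Moves the arm, as the interface text tells. Its arguments: {"type":"object","properties":{"plan":{"type":"array","items":{"type":"array"}}},"required":["plan"]}

```bash
mkdir -p pics; python3 - <<'E'
from rig import get_state, snapshot
import cv2, pickle
s=get_state(); print(s)
for n in("side","top"):
    d=snapshot(n); pickle.dump(d,open(n+"0.pkl","wb"))
    cv2.imwrite(f"pics/{n}0.png",d["color"][:,:,::-1]); print(n,d["mtx"],d["D"],d["world_to_cam"])
E
```

```text
{'time': 0.0, 'joints': array([-1.25688845,  0.46945508, -0.04862192,  1.53372632,  0.02410284,
        1.14099785, -0.0822857 ]), 'qd': array([ 0.00061124,  0.00052565,  0.0015214 ,  0.00023281,  0.00212247,
       -0.00027178, -0.00025757]), 'joint_torque': array([ 1.30289045e-04, -5.10304356e+01, -4.63536009e-02, -2.37710506e+01,
        1.07045853e-02,  7.41640746e-03, -2.06359294e-05]), 'tcp_pos': array([226.64281717, 635.10153484, 196.13866891]), 'tool_rot': array([-1.38432737e-04,  1.70530376e-01,  9.85351912e-01, -9.90731949e-04]), 'wrist_force': array([-0.25760533, -0.36355415,  0.11402525]), 'ft_torque': array([ 0.0502496 ,  0.00425549, -0.01757252]), 'finger_force': 0.0, 'grip_width': 85.45068524701506}
side [[625.08122646   0.         318.51409558]
 [  0.         625.08122646 243.60886191]
 [  0.           0.           1.        ]] [-0.18206628  0.          0.          0.          0.        ] [[-9.99792068e-01  7.60739518e-03  1.89195164e-02  5.67676546e+02]
 [-1.13555903e-02  5.62926626e-01 -8.26428862e-01  1.10208554e+02]
 [-1.69372705e-02 -8.26471863e-01 -5.62723189e-01  1.84540855e+03]
 [ 0.00000000e+00  0.00000000e+00  0.00000000e+00  1.00000000e+00]]
top [[525.79437551   0.         329.0103535 ]
 [  0.         525.79437551 246.17460863]
 [  0.           0.           1.        ]] [0.02270277 0.         0.         0.         0.        ] [[-2.90537508e-02 -9.99470606e-01 -1.46419870e-02 -2.92671124e+01]
 [-9.98463139e-01  2.97098292e-02 -4.67833937e-02  5.69693425e+02]
 [ 4.71936378e-02  1.32602512e-02 -9.98797740e-01  1.40225155e+03]
 [ 0.00000000e+00  0.00000000e+00  0.00000000e+00  1.00000000e+00]]
```

View pics/top0.png

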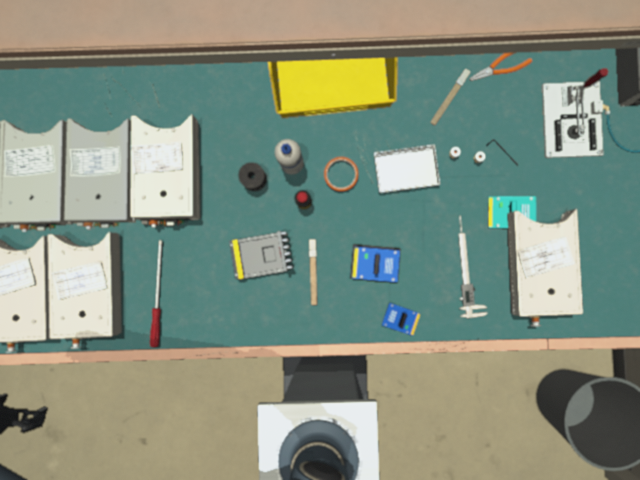

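View pics/side0.png

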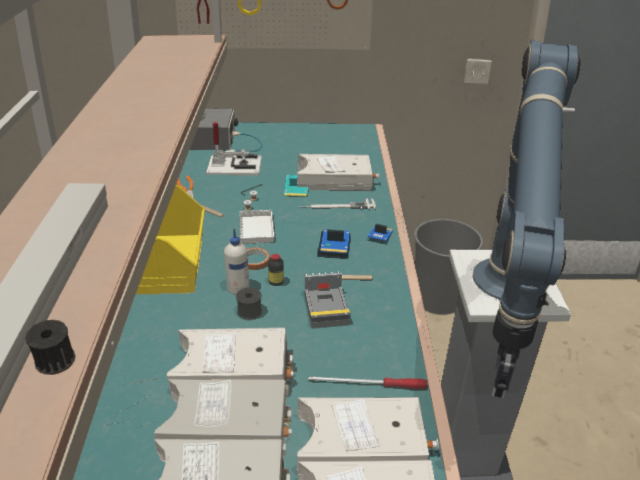

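```bash
cat > h.py <<'E'
import numpy as np, cv2, pickle
def cloud(d):
    v,u=np.mgrid[:480,:640]; p=np.stack([u,v],-1).reshape(-1,1,2).astype(float)
    n=cv2.undistortPoints(p,d["mtx"],d["D"]).reshape(-1,2); z=d["z_map"].reshape(-1)
    c=np.c_[n*z[:,None],z]; T=d["world_to_cam"]
    return ((c-T[:3,3])@T[:3,:3]).reshape(480,640,3)
def proj(d,P):
    T=d["world_to_cam"]; r=cv2.Rodrigues(T[:3,:3])[0]
    return cv2.projectPoints(np.asarray(P,float).reshape(-1,1,3),r,T[:3,3],d["mtx"],d["D"])[0].reshape(-1,2)
def ortho(d,cx,cy,z,hx=90,hy=90,s=3):
    "world plane view: column to right = -y, row down = -x, s px/mm, centre cx,cy"
    r,c=np.mgrid[:2*hx*s,:2*hy*s]
    P=np.stack([cx+hx-r/s,cy+hy-c/s,np.full(r.shape,z)],-1)
    m=proj(d,P).reshape(*r.shape,2).astype(np.float32)
    return cv2.remap(d["color"],m[...,0],m[...,1],cv2.INTER_CUBIC)[:,:,::-1].copy()
E
python3 - <<'E'
from h import *
t=pickle.load(open("top0.pkl","rb")); s=pickle.load(open("side0.pkl","rb"))
for n,d in(("top",t),("side",s)):
    C=cloud(d); c=d["color"].astype(int)
    blue=(c[...,2]>c[...,0]+60)&(c[...,2]>c[...,1]+40)
    for nm,ctr in(("mod",None),):
        P=C[blue]; P=P[(np.abs(P[:,0]-520)<150)&(np.abs(P[:,1]+130)<90)&(P[:,2]<80)]
        print(n,len(P),np.median(P,0),np.percentile(P[:,2],[5,50,95]))
    yel=(c[...,0]>180)&(c[...,1]>140)&(c[...,2]<80)
    P=C[yel]
    for y0 in(-80,220): 
        Q=P[(np.abs(P[:,1]-y0)<50)&(np.abs(P[:,0]-520)<90)&(P[:,2]<80)]; print(" yel",y0,len(Q),np.median(Q,0) if len(Q) else'')
    bench=C[(np.abs(C[...,1]-20)<30)&(np.abs(C[...,0]-600)<30)]; print(" bench z",np.median(bench[:,2]))
A=ortho(t,520,-140,22,90,90,2);B=ortho(t,520,160,28,90,90,2)
A2=ortho(s,520,-140,22,75,90,2);B2=ortho(s,520,160,28,75,90,2)
im=np.vstack([np.hstack([A,B])[:300],np.hstack([A2,B2])])
im=np.vstack([np.hstack([A,B])[30:330],np.hstack([A2,B2])])
cv2.imwrite("pics/o1.png",im); print(im.shape)
E
```

```text
top 1120 [ 509.77135918 -175.10271074   22.5162315 ] [14.79111824 22.5162315  28.07960851]
 yel -80 55 [ 523.80020755 -112.43601343   22.16347153]
 yel 220 180 [540.54960388 195.7351671   39.28840218]
 bench z 1.5331967703240283
side 319 [ 503.99341358 -158.87999651   24.52654773] [19.29183058 24.52654773 29.81577949]
 yel -80 0 
 yel 220 20 [534.44993521 193.99516196  40.16755027]
 bench z 1.864447036949232
(600, 720, 3)
```

View pics/o1.png

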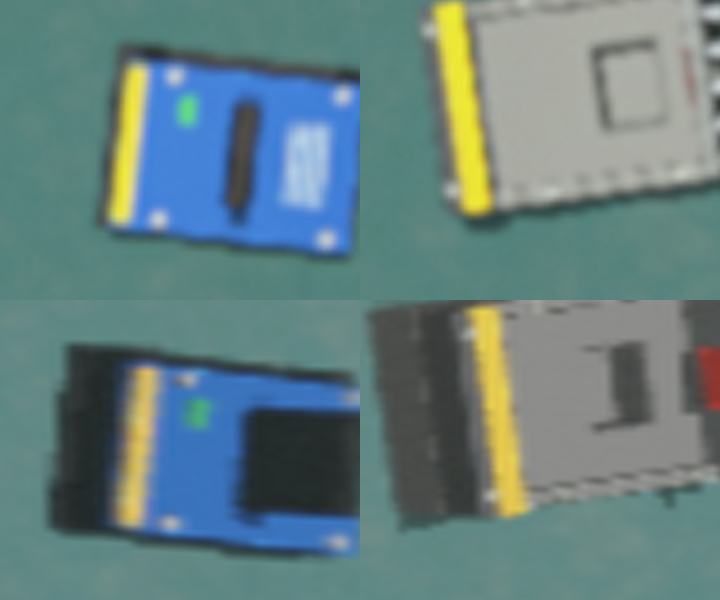

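```bash
python3 - <<'E'
from h import *
t=pickle.load(open("top0.pkl","rb")); s=pickle.load(open("side0.pkl","rb"))
S=4;H=110
def w(cx,cy,p): return np.array([cx+H-p[1]/S,cy+H-p[0]/S])
def rect(d,cx,cy,z,f,nm):
    A=ortho(d,cx,cy,z,H,H,S).astype(int); m=f(A[...,2],A[...,1],A[...,0]).astype(np.uint8)
    m=cv2.morphologyEx(m,cv2.MORPH_OPEN,np.ones((9,9)))
    n,l,st,_=cv2.connectedComponentsWithStats(m); 
    m=(l==1+np.argmax(st[1:,4])).astype(np.uint8)
    pts=cv2.findNonZero(m); r=cv2.minAreaRect(pts); b=np.array([w(cx,cy,q) for q in cv2.boxPoints(r)])
    e=[np.linalg.norm(b[1]-b[0]),np.linalg.norm(b[2]-b[1])]
    L=b[1]-b[0] if e[0]>e[1] else b[2]-b[1]
    print(nm,"ctr",b.mean(0).round(1),"size",np.round(e,1),"long dir deg",np.degrees(np.arctan2(L[1],L[0])).round(2)%180)
blue=lambda r,g,b:(b>r+50)&(b>g+25)
yel=lambda r,g,b:(r>170)&(g>140)&(b<120)
by=lambda r,g,b:blue(r,g,b)|((r>150)&(g>120)&(b<120))
for n,d in(("top",t),("side",s)):
    rect(d,520,-170,22,by,n+" module")
    rect(d,520,-170,22,yel,n+" modyel")
    rect(d,540,200,39,yel,n+" lip")
    rect(d,520,-170,22,lambda r,g,b:(g>r+60)&(g>b+30)&(g>150),n+" green")
    rect(d,540,140,22,lambda r,g,b:(r>g+60),n+" red")
A=np.vstack([np.hstack([ortho(t,545,135,z,65,95,2) for z in(22,72)]),np.hstack([ortho(s,545,135,z,65,95,2) for z in(22,72)])])
cv2.imwrite("pics/o2.png",A)
E
```

```text
top module ctr [ 516.2 -173.9] size [ 89.1 114.4] long dir deg 83.43
top modyel ctr [ 523.6 -113.2] size [75.8  8.5] long dir deg 173.29
top lip ctr [541.4 196.6] size [ 15.8 105.4] long dir deg 7.9400024
top green ctr [ 539.9 -143.4] size [ 6.2 10.8] long dir deg 0.0Traceback (most recent call last):
  File "<stdin>", line 22, in <module>
  File "<stdin>", line 9, in rect
    return _wrapfunc(a, 'argmax', axis=axis, out=out, **kwds)
    return bound(*args, **kwds)
ValueError: attempt to get argmax of an empty sequence
```

```bash
cat > fit.py <<'E'
from h import *
from scipy.ndimage import map_coordinates
from scipy.optimize import least_squares
def edges(d,pose,z,segs,chan,rng=5,plot=None):
    """pose x,y,yaw; segs: (p0,p1,normal,) in local mm; finds strongest gradient along the normal; returns refined pose"""
    img=chan(d["color"].astype(float))
    for it in range(4):
        c,s_=np.cos(pose[2]),np.sin(pose[2]);R=np.array([[c,-s_],[s_,c]])
        L=[];N=[];O=[]
        for p0,p1,n in segs:
            for a in np.linspace(.12,.88,25):
                p=np.array(p0)*(1-a)+np.array(p1)*a; o=np.arange(-rng,rng+.01,.25)
                q=(p+o[:,None]*np.array(n))@R.T+pose[:2]
                uv=proj(d,np.c_[q,np.full(len(q),z)])
                g=np.gradient(cv2.GaussianBlur(map_coordinates(img,[uv[:,1],uv[:,0]],order=1)[:,None],(1,9),1.5).ravel())
                k=np.argmin(g) ; w=np.clip(-g[max(0,k-6):k+7],0,None); oo=o[max(0,k-6):k+7]
                L.append(p);N.append(n);O.append((w*oo).sum()/(w.sum()+1e-9))
        L,N,O=map(np.array,(L,N,O))
        f=lambda v:(N*(np.array([v[0],v[1]])+v[2]*np.c_[-L[:,1],L[:,0]])).sum(1)-O
        r=least_squares(f,[0,0,0],loss="soft_l1",f_scale=.5)
        pose=np.r_[pose[:2]+R@r.x[:2],pose[2]+r.x[2]]
    per=[np.round(np.median(-f(r.x)[i*25:(i+1)*25]),2) for i in range(len(segs))]
    return pose,per
def box(x0,x1,y0,y1): return [((x0,y0),(x0,y1),(-1,0)),((x1,y0),(x1,y1),(1,0)),((x0,y0),(x1,y0),(0,-1)),((x0,y1),(x1,y1),(0,1))]
E
python3 - <<'E'
from fit import *
t=pickle.load(open("top0.pkl","rb")); s=pickle.load(open("side0.pkl","rb"))
mod=lambda c:np.maximum(c[...,2],c[...,0])   # bright plate vs black rest
yel=lambda c:c[...,0]-c[...,2]
grn=lambda c:-c[...,0]
p0=np.array([516,-173,np.radians(-96.6)])
b0=np.array([549,139,np.radians(-82.1)])
for n,d in(("top",t),("side",s)):
    p,e=edges(d,p0,22,box(-60,60,-42,42)if n=="top" else [box(-60,60,-42,42)[i] for i in(0,2,3)],mod); print(n,"module",p.round(2),np.degrees(p[2]).round(2),e)
    p,e=edges(d,b0,39,box(-65.5,-49.5,-52,52)[1:],yel); print(n,"lip",p.round(2),np.degrees(p[2]).round(2),e)
    p,e=edges(d,b0,22,box(25-15.5,25+15.5,-20.5,20.5),lambda c:-c.sum(2),4); print(n,"socket",p.round(2),np.degrees(p[2]).round(2),e)
A=np.vstack([np.hstack([ortho(d,545,135,z,65,95,2) for z in(22,72)]) for d in (t,s)])
cv2.imwrite("pics/o2.png",A)
E
```

```text
top module [ 517.24 -168.97   -1.69] -96.56 [np.float64(0.29), np.float64(0.2), np.float64(0.73), np.float64(0.67)]
top lip [549.04 140.17  -1.43] -81.92 [np.float64(0.0), np.float64(0.6), np.float64(0.57)]
top socket [548.88 140.27  -1.42] -81.49 [np.float64(2.37), np.float64(2.55), np.float64(2.17), np.float64(1.99)]
side module [ 515.5  -173.63   -1.68] -96.31 [np.float64(-0.01), np.float64(0.09), np.float64(-0.12)]
side lip [548.08 138.58  -1.43] -81.66 [np.float64(-0.08), np.float64(0.15), np.float64(0.1)]
side socket [547.83 139.16  -1.41] -80.87 [np.float64(0.06), np.float64(0.07), np.float64(0.19), np.float64(0.78)]
```

View pics/o2.png

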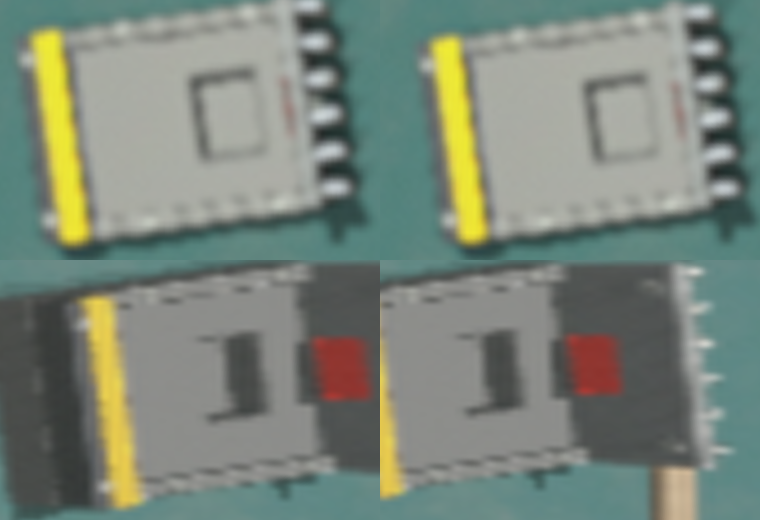

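```bash
cat > pl.py <<'E'
import numpy as np, sys
from scipy.spatial.transform import Rotation as Ro
from scipy.linalg import fractional_matrix_power as fmp
from rig import get_state
BASE=np.array([548.8,139.8,0]);BYAW=-81.8
MOD=np.array([517.2,-169.0,16]);MYAW=-96.5
def Rt(yaw,tilt=0):
    "tool rot for module x at yaw deg, module tilted (far end up) by tilt deg; tool y=-mod x, tool x=-mod y"
    M=Ro.from_euler("Z",yaw,degrees=True)*Ro.from_euler("y",-tilt,degrees=True)
    m=M.as_matrix(); return np.c_[-m[:,1],-m[:,0],-m[:,2]],m
def T(R,p): A=np.eye(4);A[:3,:3]=R;A[:3,3]=p;return A
def cur(s=None):
    s=s or get_state(); q=s["tool_rot"]; return T(Ro.from_quat([*q[1:],q[0]]).as_matrix(),s["tcp_pos"])
def rows(A,B,n):
    M=np.real(fmp(np.linalg.inv(A)@B,1/n)); r=np.degrees(Ro.from_matrix(M[:3,:3]).as_rotvec())
    print(n,"rows of",(M[:3,3]/10).round(3).tolist(),r.round(2).tolist(),"max",abs(M[:3,3]).max().round(1))
def show(s): print({k:np.round(s[k],2) for k in("time","joints","tcp_pos","wrist_force","grip_width","finger_force")})
E
python3 - <<'E'
from pl import *
R,m=Rt(MYAW); A=cur()
B=T(R,[500,250,190]);rows(A,B,12)
C=T(R,[*MOD[:2],120]);rows(B,C,12)
E
```

```text
12 rows of [-2.976, -2.589, 0.055] [-0.01, -0.0, -1.1] max 29.8
12 rows of [-0.538, -3.453, 0.583] [0.0, 0.0, 0.0] max 34.5
```

Call:
arm_command:
  plan:
    - [[-2.98, -2.59, 0.05], [0, 0, -1.1], 0]
    - [[-2.98, -2.59, 0.05], [0, 0, -1.1], 0]
    - [[-2.98, -2.59, 0.05], [0, 0, -1.1], 0]
    - [[-2.98, -2.59, 0.05], [0, 0, -1.1], 0]
    - [[-2.98, -2.59, 0.05], [0, 0, -1.1], 0]
    - [[-2.98, -2.59, 0.05], [0, 0, -1.1], 0]
    - [[-2.98, -2.59, 0.05], [0, 0, -1.1], 0]
    - [[-2.98, -2.59, 0.05], [0, 0, -1.1], 0]

```text
time: 0.77
tcp_pos: [400.2, 369.7, 193.0]
tool_rot: [-0.0, 0.094, 0.996, -0.0]
wrist_force: [0.5, -0.6, -0.0]
grip_width: 85.2
finger_force: 0.0
```

Call:
arm_command:
  plan:
    - [[-2.98, -2.59, 0.05], [0, 0, -1.1], 0]
    - [[-2.98, -2.59, 0.05], [0, 0, -1.1], 0]
    - [[-2.98, -2.59, 0.05], [0, 0, -1.1], 0]
    - [[-2.98, -2.59, 0.05], [0, 0, -1.1], 0]
    - [[-0.54, -3.45, 0.58], [0, 0, 0], 0]
    - [[-0.54, -3.45, 0.58], [0, 0, 0], 0]
    - [[-0.54, -3.45, 0.58], [0, 0, 0], 0]
    - [[-0.54, -3.45, 0.58], [0, 0, 0], 0]

```text
time: 1.43
tcp_pos: [506.4, 109.1, 167.4]
tool_rot: [-0.0, 0.056, 0.998, -0.0]
wrist_force: [0.5, -0.8, 0.1]
grip_width: 85.6
finger_force: 0.0
```

Call:
arm_command:
  plan:
    - [[-0.54, -3.45, 0.58], [0, 0, 0], 0]
    - [[-0.54, -3.45, 0.58], [0, 0, 0], 0]
    - [[-0.54, -3.45, 0.58], [0, 0, 0], 0]
    - [[-0.54, -3.45, 0.58], [0, 0, 0], 0]
    - [[-0.54, -3.45, 0.58], [0, 0, 0], 0]
    - [[-0.54, -3.45, 0.58], [0, 0, 0], 0]
    - [[0, 0, 0], [0, 0, 0], 0]
    - [[0, 0, 0], [0, 0, 0], 0]

```text
time: 2.1
tcp_pos: [514.9, -100.8, 132.6]
tool_rot: [-0.001, 0.059, 0.998, -0.0]
wrist_force: [0.1, 1.2, -0.7]
grip_width: 85.4
finger_force: 0.0
```

```bash
python3 - <<'E'
from pl import *
s=get_state();show(s)
R,m=Rt(MYAW); A=cur(s);rows(A,T(R,[*MOD[:2],70]),4);rows(A,T(R,[*MOD[:2],25]),1)
E
```

```text
{'time': np.float64(2.1), 'joints': array([-0.09,  0.3 ,  0.25,  1.97, -0.09,  0.89,  1.66]), 'tcp_pos': array([ 514.92, -100.77,  132.6 ]), 'wrist_force': array([ 0.09,  1.16, -0.75]), 'grip_width': np.float64(85.4), 'finger_force': np.float64(0.0)}
4 rows of [-0.255, -1.687, 1.565] [-0.01, -0.02, -0.06] max 16.9
1 rows of [-1.042, -6.742, 10.762] [-0.03, -0.08, -0.23] max 107.6
```

Call:
arm_command:
  plan:
    - [[-0.26, -1.69, 1.57], [0, 0, 0], 0]
    - [[-0.26, -1.69, 1.57], [0, 0, 0], 0]
    - [[-0.26, -1.69, 1.57], [0, 0, -0.1], 0]
    - [[-0.26, -1.69, 1.57], [0, 0, -0.1], 0]
    - [[0, 0, 0], [0, 0, 0], 0]
    - [[0, 0, 0], [0, 0, 0], 0]

```text
time: 2.6
tcp_pos: [518.1, -165.6, 69.6]
tool_rot: [-0.001, 0.054, 0.999, 0.0]
wrist_force: [0.7, 0.3, 0.0]
grip_width: 85.4
finger_force: 0.0
```

```bash
python3 - <<'E'
from pl import *
from fit import *
from rig import snapshot
s=get_state();show(s)
R,m=Rt(MYAW); A=cur(s);rows(A,T(R,[*MOD[:2],25]),5)
t=snapshot("top");d=snapshot("side")
a=ortho(t,517,-169,22,75,95,2);b=ortho(d,517,-169,22,75,95,2)
for im in(a,b):
    q=np.array([[-60,-42],[60,-42],[60,42],[-60,42]])@m[:2,:2].T
    cv2.polylines(im,[np.int32(np.c_[(95-q[:,1])*2,(75-q[:,0])*2])],True,(0,0,255),1)
cv2.imwrite("pics/g1.png",np.hstack([a,b]))
E
```

```text
{'time': np.float64(2.6), 'joints': array([ 0.03,  0.41,  0.25,  1.98, -0.14,  0.77,  1.83]), 'tcp_pos': array([ 518.07, -165.65,   69.6 ]), 'wrist_force': array([0.65, 0.33, 0.  ]), 'grip_width': np.float64(85.38), 'finger_force': np.float64(0.0)}
5 rows of [0.009, -0.069, 0.892] [0.01, -0.02, 0.05] max 8.9
```

View pics/g1.png

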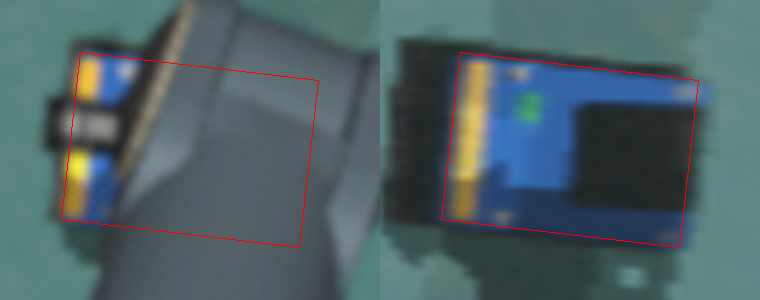

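Call:
arm_command:
  plan:
    - [[0.01, -0.09, 0.89], [0, 0, 0], 0]
    - [[0.01, -0.09, 0.89], [0, 0, 0], 0]
    - [[0.01, -0.09, 0.89], [0, 0, 0], 0]
    - [[0.01, -0.09, 0.89], [0, 0, 0], 0.5]
    - [[0.01, -0.09, 0.89], [0, 0, 0], 0.7]
    - [[0, 0, 0], [0, 0, 0], 1]
    - [[0, 0, 0], [0, 0, 0], 1]
    - [[0, 0, 0], [0, 0, 0], 1]

```text
time: 3.37
tcp_pos: [517.7, -171.3, 25.8]
tool_rot: [0.0, 0.055, 0.999, 0.0]
wrist_force: [-0.0, -0.4, -0.8]
grip_width: 25.4
finger_force: 0.0
```

Call:
arm_command:
  plan:
    - [[0, 0, 0], [0, 0, 0], 1]
    - [[0, 0, 0], [0, 0, 0], 1]
    - [[0, 0, 0], [0, 0, 0], 1]
    - [[0, 0, 0], [0, 0, 0], 1]

```text
time: 3.7
tcp_pos: [517.8, -171.1, 26.2]
tool_rot: [0.0, 0.054, 0.999, 0.0]
wrist_force: [-0.6, -0.3, 1.2]
grip_width: 0.3
finger_force: 0.0
```

```bash
python3 - <<'E'
from pl import *
from fit import *
from rig import snapshot
show(get_state())
t=snapshot("top");d=snapshot("side")
pickle.dump((t,d),open("miss.pkl","wb"))
p=proj(d,[[517.8,-171.1,26.2]])[0];p2=proj(t,[[517.8,-171.1,26.2]])[0];print(p,p2)
f=lambda im,p:cv2.resize(im[int(p[1])-50:int(p[1])+50,int(p[0])-50:int(p[0])+50,::-1],None,fx=4,fy=4,interpolation=cv2.INTER_CUBIC)
im=np.hstack([f(t["color"],p2),f(d["color"],p)])
for c in((200,200),(600,200)): cv2.circle(im,c,4,(0,0,255),1)
cv2.imwrite("pics/g2.png",im)
E
```

```text
{'time': np.float64(3.7), 'joints': array([ 0.06,  0.48,  0.23,  2.01, -0.17,  0.67,  1.86]), 'tcp_pos': array([ 517.78, -171.15,   26.18]), 'wrist_force': array([-0.64, -0.34,  1.15]), 'grip_width': np.float64(0.33), 'finger_force': np.float64(0.0)}
[334.16965908 239.26648666] [376.51934546 263.61893007]
```

View pics/g2.png

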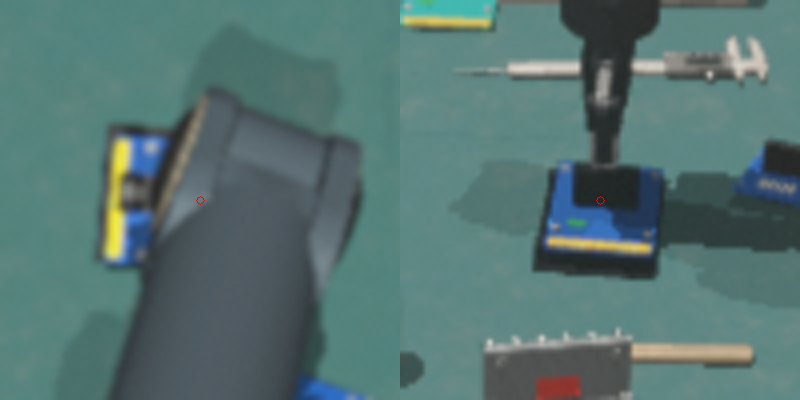

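```bash
python3 - <<'E'
from fit import *
t,d=pickle.load(open("miss.pkl","rb"))
C=cloud(d);r0,c0=239-50,334-50
for r in range(60,230,12): 
    v=r0+r//4; print(r,v,[C[v,c0+c//4].round(0).astype(int).tolist() for c in(190,200,210,225)],d["color"][v,c0+50])
p=C[170//4+r0+2,c0+44:c0+58];print(p.round(0))
for z in(58,22):
  for dx in(-26,26): print(z,dx,(proj(d,[[517+dx,-170+ -dx*.11,z]])[0]-[c0,r0])*4)
t0=pickle.load(open("side0.pkl","rb"));C0=cloud(t0)
for v in range(r0+36,r0+60,3): print(v,C0[v,c0+50].round(0),C[v,c0+50].round(0))
E
```

```text
60 204 [[532, -158, 163], [524, -138, 174], [518, -134, 177], [505, -155, 164]] [78 80 79]
72 207 [[532, -160, 151], [524, -131, 168], [518, -137, 165], [505, -152, 156]] [147 146 143]
84 210 [[532, -155, 143], [524, -128, 160], [518, -134, 156], [504, -156, 143]] [153 152 148]
96 213 [[533, -118, 155], [524, -116, 157], [518, -117, 156], [504, -151, 135]] [133 133 131]
108 216 [[533, -114, 147], [524, -115, 147], [518, -110, 150], [492, -347, 4]] [60 64 63]
120 219 [[532, -124, 130], [523, -127, 128], [518, -116, 136], [492, -336, -1]] [39 45 45]
132 222 [[524, -307, 4], [521, -158, 99], [515, -163, 96], [493, -313, 1]] [40 45 45]
144 225 [[530, -164, 84], [521, -156, 89], [515, -155, 89], [495, -286, 6]] [39 47 45]
156 228 [[530, -160, 76], [520, -163, 74], [514, -162, 74], [495, -273, 3]] [40 46 45]
168 231 [[529, -166, 61], [520, -166, 60], [514, -163, 62], [501, -162, 64]] [47 52 51]
180 234 [[528, -172, 45], [520, -160, 53], [513, -164, 51], [501, -162, 52]] [35 40 39]
192 237 [[528, -163, 40], [519, -168, 37], [513, -161, 41], [500, -163, 40]] [32 40 39]
204 240 [[528, -162, 3
[... 332 characters left out ...]
 [ 526. -160.   57.]
 [ 522. -169.   51.]
 [ 519. -166.   53.]
 [ 516. -166.   53.]
 [ 513. -169.   51.]
 [ 510. -162.   56.]
 [ 507. -164.   55.]
 [ 504. -162.   56.]
 [ 501. -157.   59.]
 [ 497. -168.   52.]]
58 -26 [236.62007006 170.33059223]
58 26 [169.61691919 165.51993099]
22 -26 [234.74281279 208.71115967]
22 26 [168.42837138 203.88366265]
225 [ 514. -287.    6.] [ 521. -156.   89.]
228 [ 515. -263.    9.] [ 520. -163.   74.]
231 [ 520. -163.   62.] [ 520. -166.   60.]
234 [ 519. -166.   49.] [ 520. -160.   53.]
237 [ 519. -161.   41.] [ 519. -168.   37.]
240 [ 518. -171.   23.] [ 518. -167.   26.]
243 [ 518. -159.   20.] [ 519. -156.   22.]
246 [ 519. -141.   21.] [ 519. -135.   25.]
```

```bash
python3 - <<'E'
from fit import *
d=pickle.load(open("side0.pkl","rb"));C=cloud(d)
for z in(196,196+32,196+73,196+105):
    p=proj(d,[[226.6,635.1,z]])[0];print(z,p)
p=proj(d,[[226.6,635.1,196]])[0].astype(int)
c=d["color"][p[1]-75:p[1]+25,p[0]-50:p[0]+50,::-1]
im=cv2.resize(c,None,fx=4,fy=4,interpolation=cv2.INTER_CUBIC);cv2.circle(im,(200,300),4,(0,0,255),1)
t,e=pickle.load(open("miss.pkl","rb"))
q=proj(e,[[517.8,-171.1,26.2]])[0].astype(int)
c=e["color"][q[1]-75:q[1]+25,q[0]-50:q[0]+50,::-1]
i2=cv2.resize(c,None,fx=4,fy=4,interpolation=cv2.INTER_CUBIC)
for z in (26,45,58,99): cv2.circle(i2,tuple(((proj(e,[[517.8,-171.1,z]])[0]-q+[50,75])*4).astype(int).tolist()),4,(0,0,255),1)
cv2.imwrite("pics/g3.png",np.hstack([im,i2]))
E
```

```text
196 [494.83580649 396.48578622]
228 [498.02093526 385.42539921]
269 [502.21764457 370.68877568]
301 [505.58520639 358.72691492]
```

View pics/g3.png

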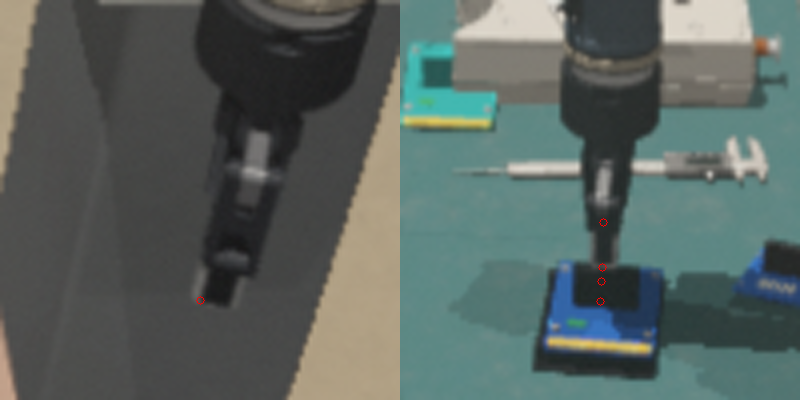

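```bash
python3 - <<'E'
from fit import *
t,e=pickle.load(open("miss.pkl","rb"));d=pickle.load(open("side0.pkl","rb"))
for r in (222,225,228,230,231,232,233,234,236,238,240,242):
    print(r,"now",e["color"][r,322:350].mean(1).astype if 0 else e["color"][r,322:348].astype(int).mean(1).astype(int).tolist()); print("   old",d["color"][r,322:348].astype(int).mean(1).astype(int).tolist())
E
```

```text
222 now [120, 119, 119, 120, 119, 120, 120, 121, 117, 103, 77, 46, 43, 42, 44, 52, 70, 117, 122, 122, 121, 122, 122, 121, 122, 121]
   old [120, 120, 120, 121, 121, 121, 121, 123, 123, 122, 123, 123, 122, 124, 125, 124, 125, 125, 123, 123, 123, 122, 123, 122, 123, 121]
225 now [121, 123, 123, 122, 120, 120, 120, 121, 120, 110, 85, 49, 43, 42, 48, 79, 98, 117, 119, 121, 123, 120, 120, 120, 120, 119]
   old [120, 124, 125, 123, 121, 121, 123, 122, 122, 124, 122, 121, 120, 120, 121, 122, 121, 120, 120, 123, 124, 122, 121, 121, 120, 121]
228 now [124, 122, 123, 120, 120, 122, 121, 120, 118, 106, 74, 49, 43, 43, 48, 76, 91, 117, 120, 120, 120, 120, 119, 120, 120, 120]
   old [124, 124, 124, 123, 122, 122, 122, 120, 120, 121, 121, 119, 119, 120, 120, 120, 121, 121, 121, 121, 120, 120, 120, 121, 122, 122]
230 now [119, 113, 129, 137, 117, 76, 54, 57, 57, 61, 77, 71, 70, 81, 82, 85, 76, 74, 75, 76, 84, 88, 106, 109, 109, 116]
   old [119, 116, 146, 156, 135, 85, 62, 62, 62, 68, 69, 68, 66, 72, 74, 76, 81, 81, 81, 84, 92, 95, 119, 122, 121, 123]
231 now [77, 89, 118, 123, 115, 69, 48, 47, 50,
[... 1173 characters left out ...]
, 39, 39, 39, 39, 37, 35, 36, 40, 37, 37, 37, 37, 36, 36, 42, 56, 58, 57, 59]
   old [103, 120, 119, 111, 107, 58, 42, 40, 41, 41, 41, 41, 40, 42, 40, 41, 40, 40, 40, 40, 42, 69, 114, 118, 119, 121]
240 now [104, 106, 105, 106, 104, 86, 63, 55, 55, 54, 53, 52, 54, 47, 39, 38, 40, 38, 38, 38, 38, 44, 58, 59, 59, 57]
   old [120, 121, 121, 118, 117, 97, 71, 63, 60, 62, 60, 58, 59, 53, 52, 53, 51, 47, 48, 47, 44, 59, 74, 88, 118, 119]
242 now [104, 106, 105, 106, 105, 106, 105, 105, 106, 106, 105, 105, 105, 102, 97, 66, 56, 56, 57, 56, 56, 57, 58, 57, 58, 56]
   old [118, 121, 120, 121, 121, 121, 119, 120, 119, 121, 119, 120, 120, 117, 116, 118, 117, 115, 115, 114, 113, 116, 116, 120, 121, 117]
```

Call:
arm_command:
  plan:
    - [[0, 0, -2], [0, 0, 0], 1]
    - [[0, 0, -2], [0, 0, 0], 1]
    - [[0, 0, -2], [0, 0, 0], 1]
    - [[0, 0, -2], [0, 0, 0], 1]
    - [[0, 0, 0], [0, 0, 0], 1]
    - [[0, 0, 0], [0, 0, 0], 1]

```text
time: 4.3
tcp_pos: [518.3, -171.3, 106.9]
tool_rot: [0.001, 0.054, 0.999, -0.0]
wrist_force: [0.2, 0.3, -0.0]
grip_width: 0.3
finger_force: 0.0
```

```bash
python3 - <<'E'
from pl import *
from fit import *
from rig import snapshot
s=get_state();show(s);P=s["tcp_pos"]
t=snapshot("top");d=snapshot("side");pickle.dump((t,d,s),open("up.pkl","wb"))
p=proj(d,[P])[0];print(p); v,u=p[::-1].astype(int)
for r in range(v-22,v+8): print(r,d["color"][r,u-9:u+10].astype(int).mean(1).astype(int).tolist())
for y,z in((0,20),(0,40),(-20,0)): print(y,z,proj(d,[P+[0,y,z]])[0])
C=cloud(d);c=C[v-60:v-2,u-12:u+13].reshape(-1,3);c=c[(c[:,2]>60)&(abs(c[:,1]-P[1])<60)]
for z in range(80,230,10):
    q=c[abs(c[:,2]-z)<5]
    if len(q):print(z,len(q),np.median(q,0).round(0))
E
```

```text
{'time': np.float64(4.3), 'joints': array([ 0.03,  0.36,  0.27,  1.95, -0.13,  0.84,  1.83]), 'tcp_pos': array([ 518.29, -171.31,  106.87]), 'wrist_force': array([ 0.21,  0.28, -0.05]), 'grip_width': np.float64(0.28), 'finger_force': np.float64(0.0)}
[334.86916157 217.40708408]
195 [121, 120, 121, 121, 122, 119, 79, 48, 44, 46, 47, 47, 44, 42, 45, 69, 116, 124, 122]
196 [121, 122, 121, 121, 121, 118, 77, 48, 44, 46, 46, 44, 44, 44, 47, 72, 118, 122, 120]
197 [121, 122, 123, 121, 121, 117, 72, 48, 47, 48, 49, 51, 47, 43, 47, 76, 118, 122, 121]
198 [121, 121, 123, 123, 122, 117, 87, 56, 46, 48, 47, 48, 45, 45, 56, 97, 119, 120, 121]
199 [122, 122, 124, 123, 121, 121, 112, 90, 65, 47, 45, 44, 46, 47, 70, 114, 121, 120, 121]
200 [121, 121, 123, 123, 121, 121, 119, 107, 79, 49, 47, 49, 48, 65, 87, 120, 122, 123, 122]
201 [122, 121, 122, 122, 123, 123, 121, 110, 80, 52, 45, 49, 48, 67, 88, 119, 122, 122, 123]
202 [121, 120, 122, 122, 122, 122, 120, 110, 75, 50, 46, 46, 51, 76, 91, 119, 121, 122, 123]
203 [126, 126, 126, 127, 127, 126, 126, 108, 75, 50, 45, 44, 50, 81, 97, 127, 131, 131, 13
[... 1708 characters left out ...]
120, 120, 121, 123, 124, 124, 125, 125, 123, 122, 121, 121]
222 [121, 120, 120, 120, 122, 122, 121, 122, 122, 122, 124, 124, 125, 124, 124, 123, 121, 121, 122]
223 [119, 120, 121, 121, 121, 121, 120, 120, 120, 121, 122, 123, 122, 122, 123, 121, 122, 122, 123]
224 [121, 120, 120, 122, 120, 120, 121, 120, 120, 120, 120, 120, 120, 120, 121, 120, 122, 123, 122]
0 20 [335.08712488 211.84145791]
0 40 [335.3071113  206.21259426]
-20 0 [334.67889434 213.99742939]
140 7 [ 519. -171.  141.]
150 15 [ 517. -163.  152.]
160 22 [ 520. -162.  160.]
170 22 [ 519. -160.  170.]
180 9 [ 521. -158.  179.]
190 12 [ 514. -146.  192.]
200 11 [ 519. -137.  197.]
210 25 [ 517. -127.  210.]
220 33 [ 523. -147.  222.]
```

Call:
arm_command:
  plan:
    - [[0, 0, 0], [0, 0, 0], 0]
    - [[0, 0, 0], [0, 0, 0], 0]
    - [[0, 0, 0], [0, 0, 0], 0]
    - [[0, 0, 1], [0, 0, 0], 0]
    - [[0, 0, 2], [0, 0, 0], 0]
    - [[0, 0, 2], [0, 0, 0], 0]
    - [[0, 0, 2], [0, 0, 0], 0]
    - [[0, 0, 2], [0, 0, 0], 0]

```text
time: 5.07
tcp_pos: [517.1, -171.0, 14.1]
tool_rot: [-0.0, 0.054, 0.999, 0.0]
wrist_force: [-0.1, 0.6, -0.5]
grip_width: 85.3
finger_force: 0.0
```

Call:
arm_command:
  plan:
    - [[0, 0, 1], [0, 0, 0], 0]
    - [[0, 0, 0.6], [0, 0, 0], 0]
    - [[0, 0, 0.3], [0, 0, 0], 0.5]
    - [[0, 0, 0.3], [0, 0, 0], 0.7]
    - [[0, 0, 0], [0, 0, 0], 0.75]
    - [[0, 0, 0], [0, 0, 0], 0.75]
    - [[0, 0, 0], [0, 0, 0], 0.75]
    - [[0, 0, 0], [0, 0, 0], 0.75]

```text
time: 5.73
tcp_pos: [518.1, -171.2, -5.5]
tool_rot: [0.001, 0.054, 0.999, -0.0]
wrist_force: [0.2, -0.2, -0.1]
grip_width: 21.6
finger_force: 0.0
```

```bash
python3 - <<'E'
from pl import *
from fit import *
from rig import snapshot
s=get_state();show(s);P=s["tcp_pos"]
d=snapshot("side")
print([(k,proj(d,[[P[0],P[1],z]])[0].round(1).tolist()) for k,z in (("tcp",P[2]),("22",22),("58",58))])
im=cv2.resize(d["color"][190:265,284:384,::-1],None,fx=8,fy=8,interpolation=cv2.INTER_CUBIC)
cv2.imwrite("pics/g4.png",im)
E
```

```text
{'time': np.float64(5.73), 'joints': array([ 0.07,  0.53,  0.22,  2.02, -0.19,  0.61,  1.88]), 'tcp_pos': array([ 518.08, -171.23,   -5.48]), 'wrist_force': array([ 0.16, -0.21, -0.12]), 'grip_width': np.float64(21.56), 'finger_force': np.float64(0.0)}
[('tcp', [333.8, 247.5]), ('22', [334.0, 240.4]), ('58', [334.4, 230.8])]
```

View pics/g4.png

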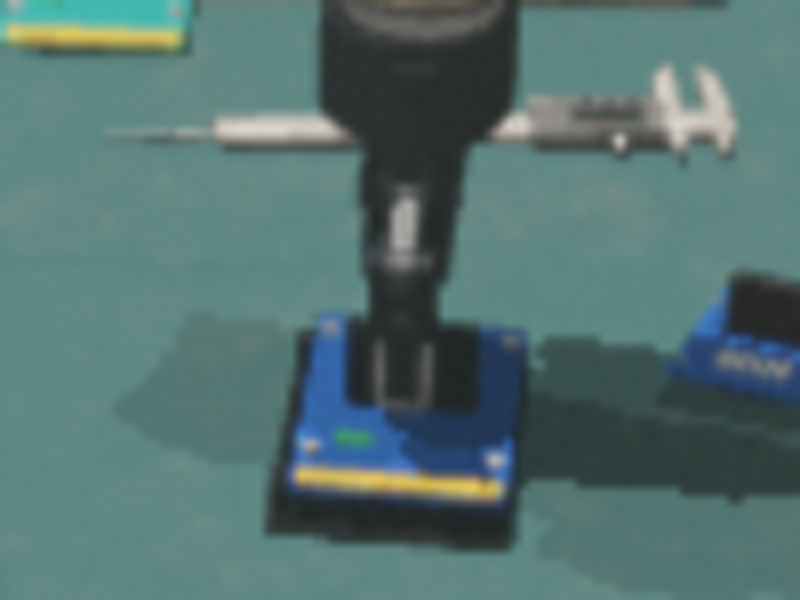

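Call:
arm_command:
  plan:
    - [[0.2, 0, 0.4], [0, 0, 0], 0.75]
    - [[0, 0, 0], [0, 0, 0], 0.75]
    - [[0, 0, 0], [0, 0, 0], 1]
    - [[0, 0, 0], [0, 0, 0], 1]
    - [[0, 0, 0], [0, 0, 0], 1]
    - [[0, 0, 0], [0, 0, 0], 1]
    - [[0, 0, 0], [0, 0, 0], 1]
    - [[0, 0, 0], [0, 0, 0], 1]

```text
time: 6.45
tcp_pos: [515.4, -170.8, -10.3]
tool_rot: [-0.0, 0.054, 0.999, 0.0]
wrist_force: [-0.6, -0.2, -0.2]
grip_width: 11.1
finger_force: 58.6
```

```bash
python3 - <<'E'
from pl import *
A=cur()
R,m=Rt(MYAW);B=A.copy();B[2,3]=120;rows(A,B,5)
R2,m2=Rt(BYAW);C=T(R2,BASE+m2@[5,0,0]+[0,0,120]);rows(B,C,11)
D=T(Rt(BYAW,30)[0],C[:3,3]);rows(C,D,5)
E
```

```text
5 rows of [0.001, 0.001, -2.605] [0.0, 0.0, -0.0] max 26.1
11 rows of [-0.327, 2.784, 0.0] [0.0, -0.0, -1.31] max 27.8
5 rows of [-0.0, 0.0, -0.0] [6.0, -0.0, -0.0] max 0.0
```

Call:
arm_command:
  plan:
    - [[0, 0, -1.5], [0, 0, 0], 1]
    - [[0, 0, -2.6], [0, 0, 0], 1]
    - [[0, 0, -2.6], [0, 0, 0], 1]
    - [[0, 0, -2.6], [0, 0, 0], 1]
    - [[0, 0, -2.6], [0, 0, 0], 1]
    - [[0, 0, -1.1], [0, 0, 0], 1]
    - [[-0.33, 2.78, 0], [0, 0, -1.3], 1]
    - [[-0.33, 2.78, 0], [0, 0, -1.3], 1]

```text
time: 7.12
tcp_pos: [527.6, -117.7, 120.4]
tool_rot: [0.001, 0.034, 0.999, -0.0]
wrist_force: [0.9, 0.8, -2.7]
grip_width: 11.1
finger_force: 58.7
```

Call:
arm_command:
  plan:
    - [[-0.33, 2.78, 0], [0, 0, -1.3], 1]
    - [[-0.33, 2.78, 0], [0, 0, -1.3], 1]
    - [[-0.33, 2.78, 0], [0, 0, -1.3], 1]
    - [[-0.33, 2.78, 0], [0, 0, -1.3], 1]
    - [[-0.33, 2.78, 0], [0, 0, -1.3], 1]
    - [[-0.33, 2.78, 0], [0, 0, -1.3], 1]
    - [[-0.33, 2.78, 0], [0, 0, -1.3], 1]
    - [[-0.33, 2.78, 0], [0, 0, -1.3], 1]

```text
time: 7.78
tcp_pos: [549.8, 107.4, 118.8]
tool_rot: [-0.001, -0.059, 0.998, -0.0]
wrist_force: [0.2, 0.7, -2.6]
grip_width: 11.4
finger_force: 58.7
```

Call:
arm_command:
  plan:
    - [[-0.33, 2.78, 0], [0, 0, -1.3], 1]
    - [[0, 0, 0], [0, 0, 0], 1]
    - [[0, 0, 0], [0, 0, 0], 1]
    - [[0, 0, 0], [0, 0, 0], 1]

```text
time: 8.12
tcp_pos: [549.8, 133.5, 118.9]
tool_rot: [-0.001, -0.07, 0.998, -0.001]
wrist_force: [-1.5, 0.1, -2.5]
grip_width: 11.0
finger_force: 58.9
```

```bash
python3 - <<'E'
from pl import *
from fit import *
from rig import snapshot
s=get_state();show(s);print(s["tool_rot"])
t=snapshot("top");d=snapshot("side");pickle.dump((t,d,s),open("lvl.pkl","wb"))
R,m=Rt(BYAW);A=cur(s); P=A[:3,3]; zo=P[2]+26.3; ytop=zo+6
print("expected origin z",zo)
yel=lambda c:c[...,0]-c[...,2]
print("yaw meas of -tooly",np.degrees(np.arctan2(-A[1,1],-A[0,1])))
for n,k in(("top",t),("side",d)):
    C=cloud(k);c=k["color"].astype(int);M=(c[...,0]>140)&(c[...,1]>110)&(c[...,2]<110);q=C[M];q=q[(abs(q[:,0]-P[0])<90)&(abs(q[:,1]-P[1]-55)<60)&(q[:,2]>70)]
    print(n,len(q),np.median(q,0).round(1),"exp",(P+m@[-55,0,0]).round(1),ytop)
    p,e=edges(k,np.r_[P[:2],np.radians(BYAW)],ytop,[box(-60,60,-42,42)[i] for i in(0,)]+[((-60,-42),(-50,-42),(0,-1)),((-60,42),(-50,42),(0,1))],yel,6);print(n,p.round(1),np.degrees(p[2]).round(1),e,"reported",P.round(1))
E
```

```text
{'time': np.float64(8.12), 'joints': array([-0.41,  0.37,  0.12,  1.88, -0.06,  0.89,  1.45]), 'tcp_pos': array([549.81, 133.49, 118.91]), 'wrist_force': array([-1.48,  0.15, -2.55]), 'grip_width': np.float64(10.97), 'finger_force': np.float64(58.88)}
[-8.38164203e-04 -7.01792856e-02  9.97533912e-01 -5.08732783e-04]
expected origin z 145.2108794472517
yaw meas of -tooly -81.95138159617476
top 0 [nan nan nan] exp [542.  187.9 118.9] 151.2108794472517
top [536.2 131.7  -1.7] -94.6 [np.float64(-0.0), np.float64(0.97), np.float64(0.29)] reported [549.8 133.5 118.9]
side 47 [545.4 187.8 153.7] exp [542.  187.9 118.9] 151.2108794472517
side [550.9 128.2  -1.4] -81.5 [np.float64(-0.03), np.float64(-3.71), np.float64(-2.29)] reported [549.8 133.5 118.9]
  return _methods._mean(a, axis=axis, dtype=dtype,
  ret = um.true_divide(
```

Call:
arm_command:
  plan:
    - [[0, 0, 0], [6, 0, 0], 1]
    - [[0, 0, 0], [6, 0, 0], 1]
    - [[0, 0, 0], [6, 0, 0], 1]
    - [[0, 0, 0], [6, 0, 0], 1]
    - [[0, 0, 0], [6, 0, 0], 1]
    - [[0, 0, 0], [0, 0, 0], 1]
    - [[0, 0, 0], [0, 0, 0], 1]

```text
time: 8.8
tcp_pos: [549.7, 135.8, 118.6]
tool_rot: [0.018, -0.069, 0.964, -0.258]
wrist_force: [-0.1, -0.3, -3.0]
grip_width: 11.3
finger_force: 59.8
```

```bash
cat >> pl.py <<'E'
def modpose(A,off=-26.3):
    "module rot/origin from tool pose, (tool-offset hypothesis)"
    m=np.c_[-A[:3,1],-A[:3,0],-A[:3,2]]; return m,A[:3,3]+A[:3,2]*off
def inbase(p): 
    b=Rt(BYAW)[1]; return (np.asarray(p)-BASE)@b
E
python3 - <<'E'
from pl import *
from fit import *
from rig import snapshot
s=get_state();show(s)
d=snapshot("side");pickle.dump((d,s),open("tilt.pkl","wb"))
A=cur(s);m,o=modpose(A);o2=A[:3,3]+[0,0,26.3]
print("base frame m\n",(Rt(BYAW)[1].T@m).round(3),inbase(o).round(1))
print("tool-hyp",(o+m@[-55,0,6]).round(1),"world-hyp",(o2+m@[-55,0,6]).round(1))
C=cloud(d);c=d["color"].astype(int);M=(c[...,0]>140)&(c[...,1]>110)&(c[...,2]<110);
M&=(C[...,2]>60)&(abs(C[...,0]-545)<90)&(abs(C[...,1]-180)<70)
print(M.sum(),np.median(C[M],0).round(1)); v,u=np.nonzero(M);print("px",u.mean(),v.mean(),"hyp px",proj(d,[o+m@[-55,0,6],o2+m@[-55,0,6]]).round(1))
im=cv2.resize(d["color"][200:350,240:440,::-1],None,fx=4,fy=4,interpolation=cv2.INTER_CUBIC)
def pl(P,col): cv2.polylines(im,[np.int32((proj(d,P)-[240,200])*4)],True,col,1)
pl([o+m@np.array(k) for k in((-60,-42,6),(60,-42,6),(60,42,6),(-60,42,6))],(0,0,255))
pl([o2+m@np.array(k) for k in((-60,-42,6),(60,-42,6),(60,42,6),(-60,42,6))],(0,255,0))
b=Rt(BYAW)[1];pl([BASE+b@np.array(k) for k in((-49.5,-44,39),(-49.5,44,39),(61.5,44,28),(61.5,-44,28))],(255,0,255))
cv2.imwrite("pics/t1.png",im)
E
```

```text
{'time': np.float64(8.8), 'joints': array([-0.8 ,  0.5 ,  0.28,  1.83,  0.4 ,  1.08,  0.94]), 'tcp_pos': array([549.74, 135.78, 118.58]), 'wrist_force': array([-0.09, -0.27, -3.04]), 'grip_width': np.float64(11.26), 'finger_force': np.float64(59.83)}
base frame m
 [[ 0.867 -0.    -0.499]
 [ 0.001  1.     0.002]
 [ 0.499 -0.002  0.867]] [ -9.    0.4 141.4]
tool-hyp [540.6 198.9 119.1] world-hyp [542.5 185.9 122.6]
55 [560.  201.1 121.4]
px 323.4909090909091 289.09090909090907 hyp px [[330.5 289.4]
 [329.8 285.2]]
```

View pics/t1.png

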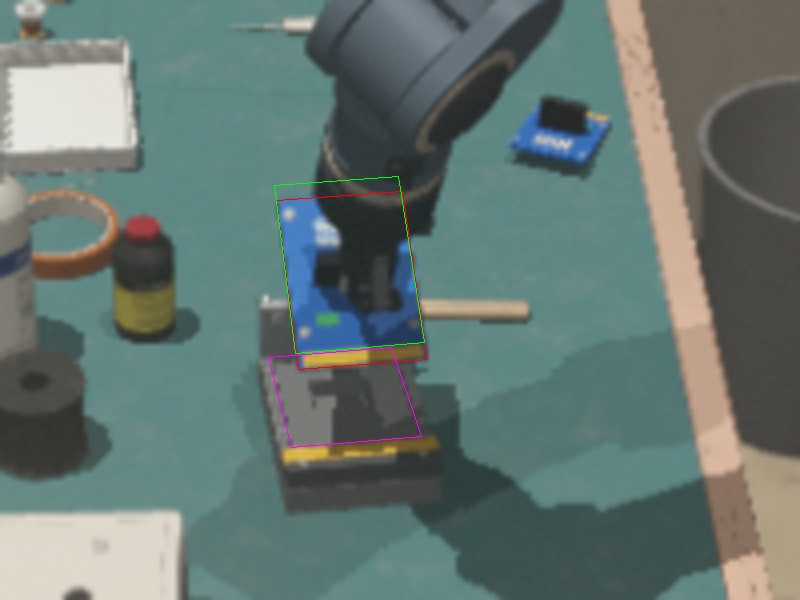

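```bash
python3 - <<'E'
from pl import *
from fit import *
d,s=pickle.load(open("tilt.pkl","rb"));d0=pickle.load(open("side0.pkl","rb"))
A=cur(s);m,o=modpose(A);b=Rt(BYAW)[1]
def ext(k,P,e,nm):
    "P centre pt, e unit dir; extents of yellow along e"
    f=(k["color"][...,0].astype(float)-k["color"][...,2])
    a=np.arange(-70,70.1,.25);uv=proj(k,P+a[:,None]*e);g=map_coordinates(f,[uv[:,1],uv[:,0]],order=1)
    for sg in(-1,1):
        h=g[np.argsort(sg*a)]; aa=np.sort(sg*a); i=np.where(aa>20)[0]; pk=np.median(h[(aa>15)&(aa<35)]);bg=np.median(h[aa>62])
        j=i[np.argmax(h[i]<(pk+bg)/2)];print(nm,sg,"edge at",aa[j],"peak",pk,"bg",bg)
def prof(k,P,e,nm):
    f=(k["color"][...,0].astype(float)-k["color"][...,2]);a=np.arange(-20,20.1,1)
    uv=proj(k,P+a[:,None]*e);print(nm,dict(zip(a.astype(int).tolist(),map_coordinates(f,[uv[:,1],uv[:,0]],order=1).round().astype(int).tolist())))
for x in(-57,-55): ext(d,o+m@[x,0,6],m[:,1],"mod y")
for x in(-56,-53): ext(d0,BASE+b@[x,0,39],b[:,1],"lip0 y"); 
ext(d,BASE+b@[-55,0,39],b[:,1],"lip now")
prof(d,o+m@[-60,20,6],m[:,0],"mod x about -60,y20");prof(d0,BASE+b@[-49.5,20,39],b[:,0],"lip x about -49.5")
E
```

```text
mod y -1 edge at 38.5 peak 24.701570375785725 bg -32.365083144474454
mod y 1 edge at 38.5 peak 68.34665279425978 bg 0.08538162832564264
mod y -1 edge at 39.0 peak 58.338782845650265 bg -30.01556654132002
mod y 1 edge at 38.25 peak 124.67324021153874 bg -0.44291354311650105
lip0 y -1 edge at 53.25 peak 143.7108362935124 bg -35.00994281991901
lip0 y 1 edge at 52.25 peak 143.4297121894264 bg -30.783648982768472
lip0 y -1 edge at 53.0 peak 142.39677700012027 bg -35.49060780809704
lip0 y 1 edge at 51.75 peak 142.3491205585671 bg -30.33742153128584
lip now -1 edge at 52.75 peak 79.96030157348827 bg -18.545453160295928
lip now 1 edge at 52.0 peak 139.88430802909846 bg -27.476123962386385
mod x about -60,y20 {-20: 0, -19: 0, -18: -1, -17: -1, -16: -1, -15: 0, -14: 0, -13: -1, -12: -1, -11: -1, -10: 0, -9: 0, -8: 0, -7: -1, -6: -1, -5: -1, -4: 0, -3: 0, -2: 0, -1: 0, 0: 9, 1: 26, 2: 43, 3: 72, 4: 104, 5: 135, 6: 137, 7: 139, 8: 138, 9: 126, 10: 115, 11: 83, 12: 29, 13: -25, 14: -59, 15: -84, 16: -107, 17: -110, 18: -111, 19: -111, 20: -111}
lip x about -49.5 {-20: -3, -19: -1, -18: 3, -17: 6, -16: 10, -15: 20, -14: 39, -13: 58, -12: 77, -11: 94, -10: 107, -9: 120, -8: 133, -7: 143, -6: 143, -5: 143, -4: 143, -3: 141, -2: 127, -1: 113, 0: 99, 1: 84, 2: 67, 3: 50, 4: 32, 5: 15, 6: 11, 7: 9, 8: 6, 9: 4, 10: 3, 11: 2, 12: 2, 13: 1, 14: 1, 15: 1, 16: 2, 17: 2, 18: 2, 19: 2, 20: 2}
```

```bash
cat >> pl.py <<'E'
def W(t,xt,zt,y=-0.5,off=-26.3):
    R,m=Rt(BYAW,t); b=Rt(BYAW)[1]
    o=BASE+b@[xt,y,zt]-m@[-60,0,0]; return T(R,o-R[:,2]*off)
def rep(s):
    show(s);A=cur(s);m,o=modpose(A);mb=Rt(BYAW)[1].T@m
    print("tilt",np.degrees(np.arctan2(mb[2,0],mb[0,0])).round(2),"yawerr",np.degrees(np.arctan2(mb[1,0],mb[0,0])).round(2),"tongue",inbase(o+m@[-60,0,0]).round(2)); return A
E
python3 - <<'E'
from pl import *
A=rep(get_state())
a,b,c=W(30,-42,60),W(30,-42,26),W(30,-42,24)
rows(A,a,3);rows(a,c,3);rows(c,W(30,-52,24),3)
E
```

```text
{'time': np.float64(8.85), 'joints': array([-0.8 ,  0.5 ,  0.28,  1.83,  0.4 ,  1.08,  0.94]), 'tcp_pos': array([550.34, 133.7 , 119.51]), 'wrist_force': array([ 0.28, -1.32, -2.58]), 'grip_width': np.float64(11.21), 'finger_force': np.float64(59.83)}
tilt 29.96 yawerr -0.15 tongue [-58.86   0.85 112.33]
3 rows of [0.037, 0.384, 1.791] [0.01, -0.04, -0.04] max 17.9
3 rows of [-0.0, 0.6, 1.039] [0.0, 0.0, -0.0] max 10.4
3 rows of [-0.0, 0.289, -0.167] [0.0, 0.0, -0.0] max 2.9
```

```bash
cat > log.py <<'E'
from pl import *
def go(A,rws):
    for n,sh,tu in rws:
        for _ in range(n): A=A@T(Ro.from_rotvec(tu,degrees=True).as_matrix(),np.array(sh)*10.)
    return A
z=[0,0,0]
def start():
    R=Ro.from_quat([.17053,.98535,0,0]).as_matrix(); return T(R,[226.845,635.762,197.235])
E
python3 - <<'E'
from log import *
A=start()
def ck(l,m): print(l,A[:3,3].round(2),(np.array(m)-A[:3,3]).round(2))
ck("start",[226.64,635.1,196.14])
A=go(A,[(8,[-2.98,-2.59,.05],[0,0,-1.1])]);A=go(A,[(4,[-2.98,-2.59,.05],[0,0,-1.1]),(10,[-.54,-3.45,.58],z)]);ck("a",[514.92,-100.77,132.6])
A=go(A,[(2,[-.26,-1.69,1.57],z),(2,[-.26,-1.69,1.57],[0,0,-.1])]);ck("b",[518.07,-165.65,69.6])
A=go(A,[(5,[.01,-.09,.89],z)]);ck("c",[517.78,-171.15,26.18])
A=go(A,[(4,[0,0,-2],z)]);ck("d",[518.29,-171.31,106.87])
A=go(A,[(1,[0,0,11.2],z)]);ck("e",[518.08,-171.23,-5.48])
A=go(A,[(1,[.2,0,.4],z)]);ck("f",[515.4,-170.8,-10.3]);print("GRASP",A[:3,3])
A=go(A,[(1,[0,0,-13],z),(11,[-.33,2.78,0],[0,0,-1.3])]);ck("g",[549.81,133.49,118.91])
A=go(A,[(5,z,[6,0,0])]);ck("h",[549.96,134.3,119.0])
m,o=modpose(A);print(inbase(o+m@[-60,0,0]))
np.save("cmd.npy",A)
E
```

```text
start [226.84 635.76 197.24] [-0.21 -0.66 -1.1 ]
a [515.8  -98.38 133.23] [-0.88 -2.39 -0.63]
b [ 518.58 -166.72   70.43] [-0.51  1.07 -0.83]
c [ 517.6  -171.14   25.93] [ 0.18 -0.01  0.25]
d [ 517.6  -171.14  105.93] [ 0.69 -0.17  0.94]
e [ 517.6  -171.14   -6.07] [ 0.48 -0.09  0.59]
f [ 515.61 -170.92  -10.07] [-0.21  0.12 -0.23]
GRASP [ 515.60944112 -170.92153091  -10.065     ]
g [550.42 134.25 119.93] [-0.61 -0.76 -1.02]
h [550.42 134.25 119.93] [-0.46  0.05 -0.93]
[-59.39207664   0.96592648 112.71146812]
```

```bash
python3 - <<'E'
from log import *
A=np.load("cmd.npy");O=-26.1
a,c=W(30,-42,60,off=O),W(30,-42,24,off=O)
rows(A,a,3);rows(a,c,4);rows(c,W(30,-52,24,off=O),3)
E
```

```text
3 rows of [0.043, 0.376, 1.805] [0.0, -0.02, -0.04] max 18.0
4 rows of [0.0, 0.45, 0.779] [0.0, 0.0, -0.0] max 7.8
3 rows of [-0.0, 0.289, -0.167] [0.0, 0.0, -0.0] max 2.9
```

Call:
arm_command:
  plan:
    - [[0.04, 0.38, 1.8], [0, 0, 0], 1]
    - [[0.04, 0.38, 1.8], [0, 0, 0], 1]
    - [[0.04, 0.38, 1.8], [0, 0, -0.1], 1]
    - [[0, 0, 0], [0, 0, 0], 1]
    - [[0, 0, 0], [0, 0, 0], 1]

```text
time: 9.27
tcp_pos: [551.7, 114.5, 67.8]
tool_rot: [0.017, -0.067, 0.964, -0.258]
wrist_force: [0.3, -1.1, -3.0]
grip_width: 11.2
finger_force: 59.6
```

```bash
python3 - <<'E'
from log import *
from fit import *
from rig import snapshot
A=go(np.load("cmd.npy"),[(3,[.04,.38,1.8],z),(1,z,[0,0,-.1])]);np.save("cmd.npy",A)
s=get_state();rep(s)
d=snapshot("side");m,o=modpose(A,-26.1);b=Rt(BYAW)[1]
im=cv2.resize(d["color"][230:330,275:375,::-1],None,fx=6,fy=6,interpolation=cv2.INTER_CUBIC)
def pl(P,col): cv2.polylines(im,[np.int32((proj(d,P)-[275,230])*6)],True,col,1)
pl([o+m@np.array(k) for k in((-60,-42,6),(60,-42,6),(60,42,6),(-60,42,6))],(0,0,255))
pl([BASE+b@np.array(k) for k in((-49.5,-52,39),(-49.5,52,39),(-61.5,52,39),(-61.5,-52,39))],(255,0,255))
pl([BASE+b@np.array(k) for k in((61.5,-52,72),(61.5,52,72))],(255,0,255))
cv2.imwrite("pics/t2.png",im)
E
```

```text
{'time': np.float64(9.27), 'joints': array([-0.77,  0.56,  0.28,  1.88,  0.41,  0.96,  0.92]), 'tcp_pos': array([551.66, 114.45,  67.82]), 'wrist_force': array([ 0.29, -1.08, -3.02]), 'grip_width': np.float64(11.17), 'finger_force': np.float64(59.56)}
tilt 30.01 yawerr -0.26 tongue [-39.61  -0.45  60.58]
```

View pics/t2.png

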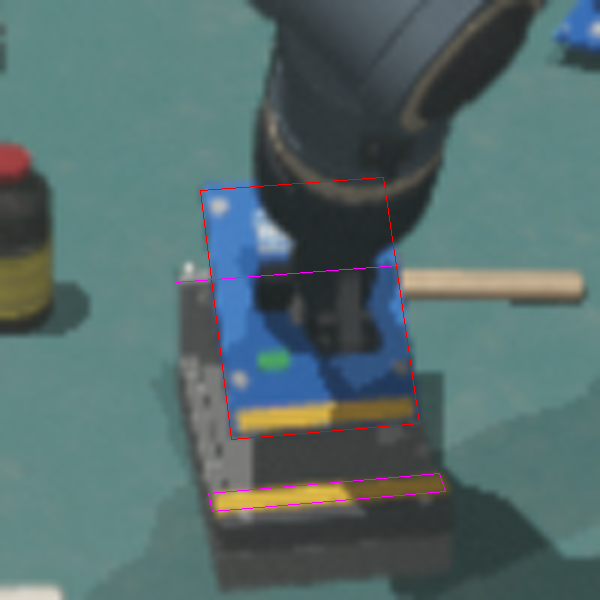

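Call:
arm_command:
  plan:
    - [[0, 0.45, 0.78], [0, 0, 0], 1]
    - [[0, 0.45, 0.78], [0, 0, 0], 1]
    - [[0, 0.45, 0.78], [0, 0, 0], 1]
    - [[0, 0.45, 0.78], [0, 0, 0], 1]
    - [[0, 0, 0], [0, 0, 0], 1]

```text
time: 9.73
tcp_pos: [550.9, 117.1, 29.7]
tool_rot: [0.017, -0.069, 0.963, -0.259]
wrist_force: [-0.5, 0.2, -1.9]
grip_width: 10.9
finger_force: 59.8
```

Call:
arm_command:
  plan:
    - [[0, 0.29, -0.17], [0, 0, 0], 1]
    - [[0, 0.29, -0.17], [0, 0, 0], 1]
    - [[0, 0.29, -0.17], [0, 0, 0], 1]
    - [[0, 0, 0], [0, 0, 0], 1]

```text
time: 10.07
tcp_pos: [550.2, 128.7, 31.5]
tool_rot: [0.018, -0.069, 0.964, -0.258]
wrist_force: [-0.3, 1.2, -2.3]
grip_width: 11.4
finger_force: 59.7
```

```bash
python3 - <<'E'
from log import *
A=go(np.load("cmd.npy"),[(4,[0,.45,.78],z),(3,[0,.29,-.17],z)]);np.save("cmd.npy",A)
rep(get_state());O=-26.1
m,o=modpose(A,O);print("cmd tongue",inbase(o+m@[-60,0,0]).round(2))
for n,w in((2,(25,-55,23.5)),(2,(20,-57.5,23.5)),(2,(15,-59.2,23.3)),(2,(10,-59.8,23)),(2,(6,-60,22.8))):
    B=W(*w,off=O);rows(A,B,n);A=B
E
```

```text
{'time': np.float64(10.07), 'joints': array([-0.78,  0.62,  0.27,  1.89,  0.41,  0.91,  0.88]), 'tcp_pos': array([550.23, 128.72,  31.54]), 'wrist_force': array([-0.31,  1.18, -2.25]), 'grip_width': np.float64(11.37), 'finger_force': np.float64(59.7)}
tilt 29.93 yawerr 0.05 tongue [-53.95  -0.21  24.4 ]
cmd tongue [-52.24  -0.4   24.12]
2 rows of [0.002, 0.255, 0.22] [-2.5, -0.03, -0.01] max 2.6
2 rows of [0.0, 0.234, 0.209] [-2.5, -0.0, -0.0] max 2.3
2 rows of [-0.0, 0.203, 0.241] [-2.5, 0.0, -0.0] max 2.4
2 rows of [-0.0, 0.152, 0.267] [-2.5, 0.0, -0.0] max 2.7
2 rows of [-0.0, 0.106, 0.216] [-2.0, -0.0, 0.0] max 2.2
```

Call:
arm_command:
  plan:
    - [[0, 0.26, 0.22], [-2.5, 0, 0], 1]
    - [[0, 0.25, 0.22], [-2.5, 0, 0], 1]
    - [[0, 0.23, 0.21], [-2.5, 0, 0], 1]
    - [[0, 0.23, 0.21], [-2.5, 0, 0], 1]
    - [[0, 0, 0], [0, 0, 0], 1]

```text
time: 10.48
tcp_pos: [549.8, 129.3, 20.3]
tool_rot: [0.012, -0.068, 0.982, -0.173]
wrist_force: [0.9, 0.3, -2.6]
grip_width: 11.2
finger_force: 59.7
```

Call:
arm_command:
  plan:
    - [[0, 0.2, 0.24], [-2.5, 0, 0], 1]
    - [[0, 0.2, 0.24], [-2.5, 0, 0], 1]
    - [[0, 0, 0], [0, 0, 0], 1]

```text
time: 10.73
tcp_pos: [549.2, 131.9, 14.0]
tool_rot: [0.009, -0.069, 0.989, -0.131]
wrist_force: [-0.1, -0.8, -2.7]
grip_width: 11.4
finger_force: 59.7
```

```bash
python3 - <<'E'
from log import *
A=go(np.load("cmd.npy"),[(1,[0,.26,.22],[-2.5,0,0]),(1,[0,.25,.22],[-2.5,0,0]),(2,[0,.23,.21],[-2.5,0,0]),(2,[0,.2,.24],[-2.5,0,0])]);np.save("cmd.npy",A)
rep(get_state());O=-26.1
m,o=modpose(A,O);print("cmd tongue",inbase(o+m@[-60,0,0]).round(2))
for n,w in((2,(10,-59.8,23)),(2,(6,-60,22.8)),(2,(3,-60.2,22.5))):
    B=W(*w,off=O);rows(A,B,n);A=B
E
```

```text
{'time': np.float64(10.73), 'joints': array([-0.58,  0.56,  0.16,  1.93,  0.25,  0.76,  1.08]), 'tcp_pos': array([549.24, 131.87,  14.05]), 'wrist_force': array([-0.12, -0.78, -2.66]), 'grip_width': np.float64(11.36), 'finger_force': np.float64(59.71)}
tilt 15.07 yawerr -0.21 tongue [-56.87  -0.43  23.84]
cmd tongue [-59.06  -0.4   23.36]
2 rows of [0.002, 0.16, 0.268] [-2.5, -0.03, -0.02] max 2.7
2 rows of [-0.0, 0.106, 0.216] [-2.0, -0.0, 0.0] max 2.2
2 rows of [-0.0, 0.082, 0.17] [-1.5, 0.0, -0.0] max 1.7
```

No contact forces so far; the tongue is in at 15°. Swinging on.

Call:
arm_command:
  plan:
    - [[0, 0.16, 0.27], [-2.5, 0, 0], 1]
    - [[0, 0.16, 0.27], [-2.5, 0, 0], 1]
    - [[0, 0, 0], [0, 0, 0], 1]

```text
time: 10.98
tcp_pos: [548.9, 134.5, 7.6]
tool_rot: [0.005, -0.07, 0.994, -0.087]
wrist_force: [-0.5, -0.4, -2.4]
grip_width: 11.4
finger_force: 59.7
```

Call:
arm_command:
  plan:
    - [[0, 0.11, 0.22], [-2, 0, 0], 1]
    - [[0, 0.11, 0.22], [-2, 0, 0], 1]
    - [[0, 0, 0], [0, 0, 0], 1]
    - [[0, 0, 0], [0, 0, 0], 1]

```text
time: 11.32
tcp_pos: [548.7, 139.0, 3.0]
tool_rot: [0.004, -0.071, 0.996, -0.052]
wrist_force: [-0.1, 3.3, -2.5]
grip_width: 11.1
finger_force: 59.7
```

```bash
python3 - <<'E'
from log import *
A=go(np.load("cmd.npy"),[(2,[0,.16,.27],[-2.5,0,0]),(2,[0,.11,.22],[-2,0,0])]);np.save("cmd.npy",A)
rep(get_state());O=-26.1
m,o=modpose(A,O);print("cmd tongue",inbase(o+m@[-60,0,0]).round(2),get_state()["ft_torque"])
for n,w in((2,(3,-60.2,22.5)),(2,(0.5,-60.2,22.5))):
    B=W(*w,off=O);rows(A,B,n);A=B
E
```

```text
{'time': np.float64(11.32), 'joints': array([-0.42,  0.54,  0.05,  1.95,  0.12,  0.68,  1.24]), 'tcp_pos': array([548.74, 139.04,   3.05]), 'wrist_force': array([-0.08,  3.27, -2.47]), 'grip_width': np.float64(11.13), 'finger_force': np.float64(59.75)}
tilt 6.0 yawerr 0.01 tongue [-61.68  -0.17  22.93]
cmd tongue [-60.05  -0.4   22.67] [0.90797349 0.07337634 0.0340927 ]
2 rows of [0.001, 0.078, 0.164] [-1.5, -0.03, -0.02] max 1.6
2 rows of [0.0, 0.058, 0.13] [-1.25, -0.0, 0.0] max 1.3
```

Call:
arm_command:
  plan:
    - [[0, 0.08, 0.16], [-1.5, 0, 0], 1]
    - [[0, 0.08, 0.16], [-1.5, 0, 0], 1]
    - [[0, 0, 0], [0, 0, 0], 1]
    - [[0, 0, 0], [0, 0, 0], 1]

```text
time: 11.65
tcp_pos: [548.8, 140.6, -0.2]
tool_rot: [0.002, -0.072, 0.997, -0.026]
wrist_force: [0.7, 5.8, -2.2]
grip_width: 11.4
finger_force: 59.8
```

Call:
arm_command:
  plan:
    - [[0, 0, 0], [0, 0, 0], 0.7]
    - [[0, 0, 0], [0, 0, 0], 0.7]
    - [[0, 0, 0], [0, 0, 0], 0.7]
    - [[0, 0, 0], [0, 0, 0], 0.7]
    - [[0, 0, -1], [0, 0, 0], 0.7]
    - [[0, 0, -2], [0, 0, 0], 0.7]
    - [[0, 0, -2], [0, 0, 0], 0.7]
    - [[0, 0, -2], [0, 0, 0], 0.7]

```text
time: 12.32
tcp_pos: [547.8, 141.9, 70.9]
tool_rot: [0.001, -0.071, 0.997, -0.026]
wrist_force: [-0.7, -0.0, -0.6]
grip_width: 25.8
finger_force: 0.0
```

```bash
python3 - <<'E'
from log import *
from fit import *
from rig import snapshot
A=go(np.load("cmd.npy"),[(2,[0,.08,.16],[-1.5,0,0]),(1,[0,0,-7],z)]);np.save("cmd.npy",A)
show(get_state())
R,m=Rt(BYAW);B=T(R,BASE+m@[34,-.5,0]+[0,0,70]);C=B.copy();C[2,3]=5
rows(A,B,3);rows(B,C,5)
for n in("top","side"):
    d=snapshot(n);C=cloud(d);c=d["color"].astype(int);M=(c[...,0]>c[...,1]+60)&(c[...,0]>c[...,2]+60)&(abs(C[...,1]-75)<40)&(abs(C[...,0]-555)<60);print(n,"red px",M.sum(),np.median(C[M],0) if M.any() else"")
    Bl=(c[...,2]>c[...,0]+60)&(c[...,2]>c[...,1]+40);q=C[Bl];q=(q-BASE)@m;q=q[(abs(q[:,0])<70)&(abs(q[:,1])<50)]
    for x in range(-50,60,20):
        w=q[abs(q[:,0]-x)<10]; print("  x",x,len(w),np.median(w[:,2]).round(1) if len(w) else "")
E
```

```text
{'time': np.float64(12.32), 'joints': array([-0.37,  0.44,  0.01,  1.91,  0.06,  0.8 ,  1.31]), 'tcp_pos': array([547.84, 141.95,  70.88]), 'wrist_force': array([-0.73, -0.02, -0.55]), 'grip_width': np.float64(25.8), 'finger_force': np.float64(0.0)}
3 rows of [0.002, -1.22, 0.028] [-1.0, -0.02, -0.02] max 12.2
5 rows of [0.0, 0.0, 1.3] [0.0, 0.0, -0.0] max 13.0
top red px 0 
  x -50 0 
  x -30 12 32.6
  x -10 53 32.1
  x 10 143 33.6
  x 30 87 35.2
  x 50 142 35.3
side red px 6 [552.48319961  81.02486306  39.98374168]
  x -50 1 35.4
  x -30 108 32.9
  x -10 119 33.4
  x 10 50 34.6
  x 30 42 35.0
  x 50 77 36.5
```

Call:
arm_command:
  plan:
    - [[0, -1.22, 0.03], [-1, 0, 0], 1]
    - [[0, -1.22, 0.03], [-1, 0, 0], 1]
    - [[0, -1.22, 0.03], [-1, 0, 0], 1]
    - [[0, 0, 0], [0, 0, 0], 1]
    - [[0, 0, 1.5], [0, 0, 0], 1]
    - [[0, 0, 1.5], [0, 0, 0], 1]
    - [[0, 0, 1.5], [0, 0, 0], 1]
    - [[0, 0, 1.5], [0, 0, 0], 1]

```text
time: 13.08
tcp_pos: [552.7, 106.9, 9.2]
tool_rot: [-0.001, -0.071, 0.997, -0.0]
wrist_force: [0.1, -0.3, -0.2]
grip_width: 0.1
finger_force: 0.0
```

Call:
arm_command:
  plan:
    - [[0, 0, 0.3], [0, 0, 0], 1]
    - [[0, 0, 0.3], [0, 0, 0], 1]
    - [[0, 0, 0.2], [0, 0, 0], 1]
    - [[0, 0, 0], [0, 0, 0], 1]

```text
time: 13.42
tcp_pos: [553.3, 106.5, 2.1]
tool_rot: [-0.0, -0.071, 0.997, 0.0]
wrist_force: [-0.0, 0.0, 0.0]
grip_width: 0.2
finger_force: 0.0
```

Call:
arm_command:
  plan:
    - [[0, 0, 0.15], [0, 0, 0], 1]
    - [[0, 0, 0.15], [0, 0, 0], 1]
    - [[0, 0, 0], [0, 0, 0], 1]

```text
time: 13.67
tcp_pos: [553.6, 106.2, -0.7]
tool_rot: [0.0, -0.071, 0.997, 0.0]
wrist_force: [0.8, 0.4, -0.4]
grip_width: 0.1
finger_force: 0.2
```

Call:
arm_command:
  plan:
    - [[0, 0, 0.15], [0, 0, 0], 1]
    - [[0, 0, 0], [0, 0, 0], 1]

```text
time: 13.83
tcp_pos: [553.6, 106.2, -2.4]
tool_rot: [0.0, -0.071, 0.997, 0.0]
wrist_force: [0.1, 0.4, 1.6]
grip_width: 0.1
finger_force: 0.5
```

Call:
arm_command:
  plan:
    - [[0, 0, 0.15], [0, 0, 0], 1]
    - [[0, 0, 0], [0, 0, 0], 1]

```text
time: 14.0
tcp_pos: [552.9, 106.0, -4.3]
tool_rot: [-0.001, -0.071, 0.997, -0.0]
wrist_force: [1.0, -0.4, 0.4]
grip_width: 0.3
finger_force: 0.0
```

Call:
arm_command:
  plan:
    - [[0, 0, 0.15], [0, 0, 0], 1]
    - [[0, 0, 0], [0, 0, 0], 1]

```text
time: 14.17
tcp_pos: [552.9, 106.0, -5.9]
tool_rot: [-0.001, -0.071, 0.997, -0.0]
wrist_force: [-0.0, 0.0, 0.3]
grip_width: 0.2
finger_force: 0.0
```

Call:
arm_command:
  plan:
    - [[0, 0, 0.15], [0, 0, 0], 1]
    - [[0, 0, 0], [0, 0, 0], 1]

```text
time: 14.33
tcp_pos: [552.9, 106.0, -6.0]
tool_rot: [-0.001, -0.071, 0.997, -0.0]
wrist_force: [-3.3, -0.2, 10.5]
grip_width: -0.1
finger_force: 5.3
```

Call:
arm_command:
  plan:
    - [[0, 0, 0.1], [0, 0, 0], 1]
    - [[0, 0, 0], [0, 0, 0], 1]

```text
time: 14.5
tcp_pos: [553.0, 106.0, -6.1]
tool_rot: [-0.001, -0.071, 0.997, -0.0]
wrist_force: [-5.5, -1.3, 18.6]
grip_width: 0.2
finger_force: 9.0
```

Call:
arm_command:
  plan:
    - [[0, 0, 0.1], [0, 0, 0], 1]
    - [[0, 0, 0], [0, 0, 0], 1]

```text
time: 14.67
tcp_pos: [553.0, 106.0, -6.1]
tool_rot: [-0.001, -0.071, 0.997, -0.0]
wrist_force: [-7.8, -1.6, 25.7]
grip_width: 0.0
finger_force: 12.7
```

Call:
arm_command:
  plan:
    - [[0, 0, 0.1], [0, 0, 0], 1]
    - [[0, 0, 0], [0, 0, 0], 1]

```text
time: 14.83
tcp_pos: [553.0, 106.1, -6.1]
tool_rot: [-0.001, -0.071, 0.997, -0.0]
wrist_force: [-9.6, -1.8, 33.5]
grip_width: 0.3
finger_force: 16.4
```

Call:
arm_command:
  plan:
    - [[0, 0, -0.5], [0, 0, 0], 1]
    - [[0, 0, -2], [0, 0, 0], 1]
    - [[0, 0, -3], [0, 0, 0], 1]
    - [[0, 0, -3], [0, 0, 0], 1]
    - [[0, 0, -3], [0, 0, 0], 1]
    - [[-0.5, -4, -1], [0, 0, 0], 1]
    - [[-0.5, -4, -1], [0, 0, 0], 1]
    - [[-0.5, -4, 0], [0, 0, 0], 1]

```text
time: 15.5
tcp_pos: [586.9, -11.1, 127.6]
tool_rot: [0.002, -0.072, 0.997, 0.0]
wrist_force: [0.9, -0.7, 1.0]
grip_width: 0.0
finger_force: 0.0
```

Call:
arm_command:
  plan:
    - [[0, -4, 0], [0, 0, 0], 1]
    - [[0, -4, 0], [0, 0, 0], 1]
    - [[0, -4, 0], [0, 0, 0], 1]
    - [[0, 0, 0], [0, 0, 0], 1]

```text
time: 15.83
tcp_pos: [601.4, -141.3, 124.8]
tool_rot: [-0.0, -0.064, 0.998, -0.003]
wrist_force: [-0.7, -1.3, -0.1]
grip_width: 0.2
finger_force: 0.0
```

```bash
python3 - <<'E'
from log import *
from fit import *
from rig import snapshot
show(get_state());R,m=Rt(BYAW)
for n in("top","side"):
    d=snapshot(n);pickle.dump(d,open(n+"_end.pkl","wb"));C=cloud(d);c=d["color"].astype(int)
    Bl=(c[...,2]>c[...,0]+60)&(c[...,2]>c[...,1]+40);q=C[Bl];q=(q-BASE)@m;q=q[(abs(q[:,0])<70)&(abs(q[:,1])<50)&(q[:,2]<45)]
    k,r=np.linalg.lstsq(np.c_[q,np.ones(len(q))][:,[0,1,3]],q[:,2],rcond=None)[:2];print(n,len(q),"slope x deg",np.degrees(np.arctan(k[0])).round(2),"z0",k[2].round(1))
    M=(c[...,0]>c[...,1]+60)&(c[...,0]>c[...,2]+60);q=(C-BASE)@m;M&=(abs(q[...,0]-60)<15)&(abs(q[...,1])<30);print("  red",M.sum(),np.median(q[M],0).round(1) if M.any() else "")
    if n=="side":
        d0=pickle.load(open("side0.pkl","rb"));c0=d0["color"].astype(int);q0=(cloud(d0)-BASE)@m
        M0=(c0[...,0]>c0[...,1]+60)&(c0[...,0]>c0[...,2]+60)&(abs(q0[...,0]-60)<15)&(abs(q0[...,1])<30)
        for M_ in(M0,M): v,u=np.nonzero(M_);print("   px",len(u),u.min(),u.max(),v.min(),v.max(),q[M][:,2].min())
    for x in range(-50,60,20):
        w=C[Bl];w=(w-BASE)@m;w=w[(abs(w[:,0]-x)<10)&(abs(w[:,1])<45)&(w[:,2]<45)];print("  x",x,len(w),np.median(w[:,2]).round(1) if len(w) else "")
d=pickle.load(open("top_end.pkl","rb"))
p,e=edges(d,np.r_[BASE[:2],np.radians(BYAW)],28,box(-60,60,-42,42)[2:],lambda c:c[...,2]-c[...,0],4);print(p,np.degrees(p[2]),e)
E
```

```text
{'time': np.float64(15.83), 'joints': array([ 0.11,  0.44,  0.07,  1.76, -0.03,  0.94,  1.89]), 'tcp_pos': array([ 601.44, -141.3 ,  124.83]), 'wrist_force': array([-0.73, -1.33, -0.11]), 'grip_width': np.float64(0.2), 'finger_force': np.float64(0.0)}
top 978 slope x deg 0.06 z0 29.0
  red 0 
  x -50 113 28.9
  x -30 202 28.8
  x -10 124 29.4
  x 10 219 28.8
  x 30 155 28.9
  x 50 165 29.1
side 380 slope x deg -0.6 z0 30.4
  red 48 [58.9 -0.7 39.6]
   px 50 318 328 283 288 30.935246854465102
   px 48 318 328 283 288 30.935246854465102
  x -50 0 
  x -30 93 30.7
  x -10 122 30.2
  x 10 47 30.6
  x 30 47 29.9
  x 50 66 29.9
[550.36452634 140.02551482  -1.42319493] -81.54306291657832 [np.float64(0.04), np.float64(0.0)]
```

```bash
python3 -c "
from rig import sign_off
print(sign_off())"
```

```text
the job is handed in; nothing more can be done
None
```

The module is seated in its base: it measures flat (0.06° slope), the catch shows as sprung out in the side camera, and the gripper is clear of it. I handed the job in at about 16 s. I touched nothing else on purpose, but I did not re-check the other items' positions in the final pictures.

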